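# Pin the tile press lever with a sprung-loop linch pin

## Robot

A 7-joint arm with a two-finger parallel gripper is mounted at the origin on the work surface. World frame = base frame: x ahead of the robot, y to its left, z up, the work surface at z = 0. Lengths are in m, angles in rad, forces in N, time in s.
With the tool pointing down it reaches from about 0.425 to 0.925 m from the base axis. Payload 6.8 kg.
Tool frame: the origin (TCP) lies at the very end of the fingers, on their centre line; the grasp point (between the pads) lies 19 mm behind it; z points along the fingers, y is the line along which they close (so a half turn about z gives the same grasp; the last joint's range is limited). The gripper opens to 85 mm and grips with 20 to 120 N. Pads are 22 mm wide; open, the fingers measure 114 mm over their backs; the gripper's body (76 mm by 85 mm) begins 54 mm behind the grasp point. The pads swing forward as they close: fully open they stand 13 mm farther back than shut.
Start: joints at [-1.327, 0.477, 0.022, 1.555, -0.011, 1.109, -0.083], TCP at [0.233, 0.634, 0.206] pointing down, gripper open.
Joint ranges: [-2.96, 2.96], [-0.34, 2.1], [-1.41, 1.46], [0.24, 2.44], [-1.37, 4.51], [0.17, 1.92], [-2.96, 2.96]. Speed limits (rad/s): [2.39, 2.39, 3.14, 3.14, 3.14, 3.14, 3.14].

## Interface

Orientations are given as a unit quaternion [w, x, y, z].
In Python, from station import get_obs, read_camera, hand_in gives the robot as it stands.
- The arm moves only by the tool arm_command, never from a script. Its argument "commands" is one flat list of numbers, 7 for each row, row after row: the shift along the tool's x, y, z in m, then the turn, a rotation vector about the tool's x, y, z in degrees, then the opening, from 0 (shut) to 1 (fully open). In form: [tx, ty, tz, rx, ry, rz, fingers, tx, ty, tz, rx, ry, rz, fingers, ...]. A call has 1 to 8 rows; each row is the pose to reach, as a shift and turn from the pose commanded when the call began, along the tool's axes at that moment; what a row does not reach only later rows make up. A row lasts 1/10 s, in which the tool goes at most 50 mm and 8.59 degrees, less where a joint would pass 70% of its speed; a pose out of reach is approached as far as the arm can. A call with a gripper value outside its range is refused whole. The fingers move at their own pace and stop on an object; "force" is the grip in N (left out, the last holds). Time passes only in rows, so rows that repeat a pose let the fingers close. It gives the time, the measured TCP pose, the force, the opening and the grip force at its end, in the units of the state.
- get_obs(): the state, without advancing time (a new reading comes with each control period).
- read_camera(name): name is "side" or "top"; returns a dict with "img" (420x560x3 uint8, red, green, blue), "camera_matrix" (3x3 intrinsics, pixels), "k1" (the pictures are not rectified: a ray, as slopes to the right and down, at radius r is drawn at 1 + k1 r^2 times it, then the intrinsics apply), "pose" (4x4, takes a point from camera to world coordinates). Camera axes: x right, y down, z forward; pixel columns grow to the right and rows downward; lengths in m; the calibration is good to about 2 mm. A picture is of the moment at which its call begins. There is no depth.
- hand_in(): hands the job in; it is judged then, once.
The state is a dict: "t": time; "q": joint angles; "joint_vel": joint speeds; "joint_torque": joint torques, N m; "eef_pos": TCP position; "tool_rot": TCP orientation; "contact_force": force on the tool from outside, world axes, zero at the start; "torque": the same for the moment, N m; "gripper_width": opening from 0.0 (shut) to 1.0 (fully open); "grasp_force": force on a finger pad.
Only numpy, scipy, OpenCV 4.12 (cv2) and the standard library are available. Lean on these libraries where they do the work, as an engineer would, in place of code of your own. Each camera call takes 0.05 s, during which the arm holds its last target. There are 200 camera calls.

## Task

The tile press's lever has been put back on its pivot shaft and must be secured: take the pin with the wire loop out of the wooden rack, push it down through the cross hole in the flat of the shaft until its collar rests on the flat, and then swing its sprung loop down over the shaft's free end until it snaps in under the lip, and let go. Feel for the hole instead of forcing it, loading the press and shaft with no more than about 30 N (3 kg) at any time, and leave the plain pins and everything else on the bench where they are.

Things in the scene. Friction and masses are not known exactly. Their poses are not given: they have to be found in the camera images.
- press: Green bench tile press, fixed to the table. Origin on the table top under the shaft's axis; z up, x along the pivot shaft to its free end. Foot plate 12 mm high, x -236 to +74 mm, y +-70 mm. The shaft end is a flat steel bar 24 mm wide (y), top flat 110 mm up, underside 92 mm up, with a round upright through hole of 13.5 mm diameter (1 mm chamfer) at y = 0.
- shaft_root (a point): Fixed point on the level of the shaft's flat, 110 mm above the press origin, axes as the press. No pose shows the hole: the shaft has end float, held by about 30 N of friction, and the hole's axis lies anywhere from 4 to 24 mm from here towards +x. The pin's tip, resting on the flat at a few newtons and slid along x, drops into it. The flat reaches 20 mm behind the hole's axis and more.
- shaft_axis (a point): Fixed point on the shaft's axis above the press origin, 101 mm up, axes as the press. The shaft's end face is 15 mm beyond the hole's axis; along its lower edge, across the shaft, runs the lip: rounded, 2 mm radius, centre 16 mm beyond the hole's axis and 91 mm up, so it reaches 18 mm beyond that axis and down to 89 mm.
- lever_grip (a point): Middle of the lever's wooden grip (110 mm long, 30 mm thick), at press x -39, y 280, z 99 mm. The steel lever arm runs there from the hub along y, x -33 to -45 mm, top 112 mm up. Hub and green cheek stand behind the hole at press x -28 to -74 mm, top 130 mm up.
- rack: Light wooden rack, a block 70 x 210 x 50 mm fixed to the table, origin under its centre, long along its y. Three upright holes of 15 mm diameter at y = -75, 0 and +75 mm hold three pins; which hole holds which pin varies.
- pin: Steel linch pin, the only one with a wire loop, upright in a rack hole, 95 to 150 g. Origin on its axis at the underside of its round collar (20 mm diameter, 3 mm thick); z up. Below: shank of 12 mm diameter, 46 mm long, tip chamfered 1 mm. The loop's hinge lies 6 mm up along y (42 mm long, 7 mm thick); the open loop sticks out to +x, which must point along press +x when inserted.
- pin_head (a point): Middle of the pin's square head (16 x 16 mm, sides along the pin's x and y, 3 to 40 mm above the pin's origin); this point is 27 mm above the origin. Grip it on the +-y faces with the fingertips 14 mm or more above the pin's origin, clear of the hinge and the loop.
- loop (a joint): Angle of the loop about its hinge. 0: its stop, the loop hanging 0.288 rad forward (+x) of straight down. It grows as the loop swings out and up: 1.28 is level, range to 1.8. Stays where it is left (0.012 N m friction). In the seated pin the bar meets the shaft's lip at about 0.43, is stretched most at 0.28 and then springs in behind the lip, to about 0.15 (0.2 or less is shut).
- loop_bar (a point): Middle of the loop's cross bar: a greased wire 5 mm thick along the pin's y, 30.3 mm from the hinge when relaxed; legs at y = +-18 mm (4 mm thick, 6 mm near the hinge). The loop is sprung lengthwise: it stretches up to 6 mm (2 N preload, 1.8 N per mm); passing the lip takes 4 mm, by a downward push of about 5 to 8 N on the bar just outside the end face.
- plain_pin_a: Same steel pin without any loop or hinge, in the rack; leave it alone. Origin under its collar.
- plain_pin_b: Another plain pin without loop, in the rack; leave it alone. Origin under its collar.
- cup: White ceramic cup, 72 mm wide, 85 mm high, bystander.
- bowl: Terracotta bowl, 130 mm wide, 55 mm high, bystander.
- spatula: Spatula lying on the table, bystander.
- jar: Amber glass jar, 60 mm wide, 90 mm high, bystander.
- wood_rib: Wooden rib, 100 x 50 x 8 mm, lying flat, bystander.
- bush: Brass bush, 40 mm wide, 20 mm high, bystander.
Things that resemble listed ones, but are neither listed nor needed, are in the scene too. What is shaped like the pin but blue or yellow is not meant.

How it is judged:
By the outcome, as a careful person would: the job done as asked, in the order asked, and still so for the second after the job is handed in, with the robot touching nothing.
It also fails if it takes over 67 s, if anything falls off the work surface, if the arm or the gripper's body presses on something with over 40 N, if the wrist force passes 120 N, or if a joint passes its speed limit or range.

## Working session

There is one attempt and no reset: what is moved stays moved. The work goes in short steps, Python scripts to look and compute and a tool call to move; the robot and the scene stay as the last step left them, time stands still between calls to the robot, and variables do not carry over. Pictures are saved under pics/ and viewed, at most 10 in all, crops included, and the job is handed in when it is done.

Besides the shell and the picture viewer there is one more tool, called after "Request:" as name(argument=value, ...) on one line, values as JSON. arm_command: Moves the arm, as the interface text tells. Its arguments: {"type":"object","properties":{"commands":{"type":"array","items":{"type":"number"}},"force":{"type":"number"}},"required":["commands"]}

```bash
mkdir -p pics
cat > h.py <<'E'
import numpy as np, cv2
from station import get_obs, read_camera
def cam(n):
    c=read_camera(n); return c
def save(c,p,crop=None,s=1):
    im=c["img"]
    if crop: x0,y0,x1,y1=crop; im=im[y0:y1,x0:x1]
    im=cv2.resize(im,None,fx=s,fy=s,interpolation=cv2.INTER_CUBIC)
    cv2.imwrite(p,im[:,:,::-1])
def ray(c,u,v):
    K=c["camera_matrix"];k=c["k1"];T=np.array(c["pose"])
    xd=np.array([(u-K[0][2])/K[0][0],(v-K[1][2])/K[1][1]])
    x=xd.copy()
    for _ in range(30): x=xd/(1+k*(x@x))
    d=T[:3,:3]@np.array([x[0],x[1],1]); return T[:3,3],d/np.linalg.norm(d)
def plane(c,u,v,z):
    o,d=ray(c,u,v); return o+d*(z-o[2])/d[2]
def tri(c1,p1,c2,p2):
    o1,d1=ray(c1,*p1);o2,d2=ray(c2,*p2)
    A=np.stack([d1,-d2],1);s=np.linalg.lstsq(A,o2-o1,rcond=None)[0]
    a=o1+s[0]*d1;b=o2+s[1]*d2
    return (a+b)/2,np.linalg.norm(a-b)
def proj(c,P):
    T=np.array(c["pose"]);K=c["camera_matrix"]
    p=T[:3,:3].T@(np.array(P)-T[:3,3]);x=p[:2]/p[2];x=x*(1+c["k1"]*(x@x))
    return np.array([K[0][0]*x[0]+K[0][2],K[1][1]*x[1]+K[1][2]])
E
python3 - <<'E'
from h import *
import pickle
C={n:cam(n) for n in("top","side")}
pickle.dump(C,open("c0.pkl","wb"))
for n in C:
    save(C[n],f"pics/{n}0.png",s=1.4); print(n,np.round(C[n]["pose"],3).tolist(),C[n]["camera_matrix"],C[n]["k1"])
print(get_obs())
E
```

```text
top [[-0.01, -0.987, 0.162, 0.366], [-1.0, 0.01, -0.005, -0.003], [0.003, -0.162, -0.987, 1.312], [0.0, 0.0, 0.0, 1.0]] [[493.53491417   0.         283.33060217]
 [  0.         493.53491417 212.95723876]
 [  0.           0.           1.        ]] -0.034027439783203314
side [[0.891, -0.259, 0.372, -0.01], [-0.453, -0.478, 0.752, -1.189], [-0.017, -0.839, -0.544, 0.934], [0.0, 0.0, 0.0, 1.0]] [[475.3160403    0.         287.92517371]
 [  0.         475.3160403  211.02642374]
 [  0.           0.           1.        ]] -0.004681027771763599
{'t': 0.1, 'q': array([-1.32711423,  0.47772816,  0.0223279 ,  1.55636183, -0.01152233,
        1.10932265, -0.08310761]), 'joint_vel': array([-0.00106906, -0.0026384 ,  0.00059816, -0.0008847 ,  0.00085918,
        0.00207792, -0.00021084]), 'joint_torque': array([ 4.41393990e-03, -5.97763538e+01,  1.61374658e+00, -2.81952256e+01,
        1.28437273e-02,  5.11705017e-03, -7.19880518e-06]), 'eef_pos': array([0.23238107, 0.63310839, 0.2055116 ]), 'tool_rot': array([-1.00002246e-04,  1.74977829e-01,  9.84572010e-01, -8.40296131e-04]), 'contact_force': array([-0.75577143, -0.15730722,  0.12240748]), 'torque': array([0.0079516 , 0.01570252, 0.01090575]), 'grasp_force': 0.0, 'gripper_width': 0.999407409156241}
```

View pics/top0.png

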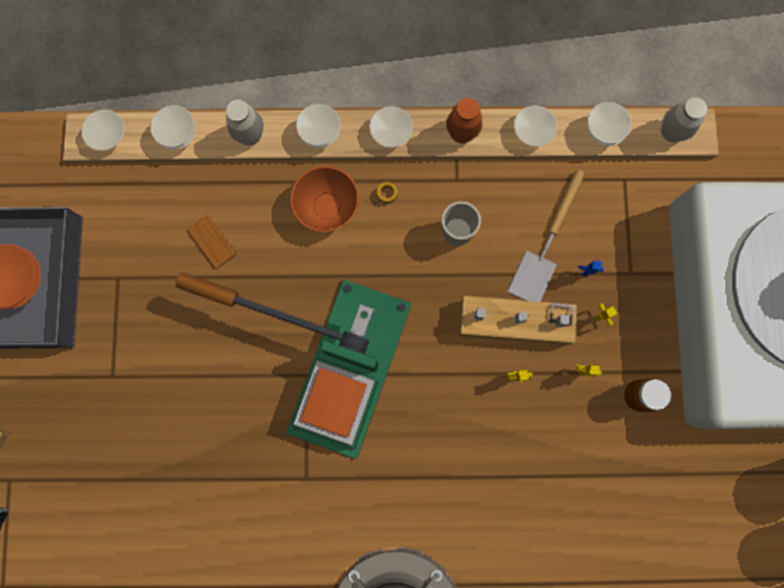

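View pics/side0.png

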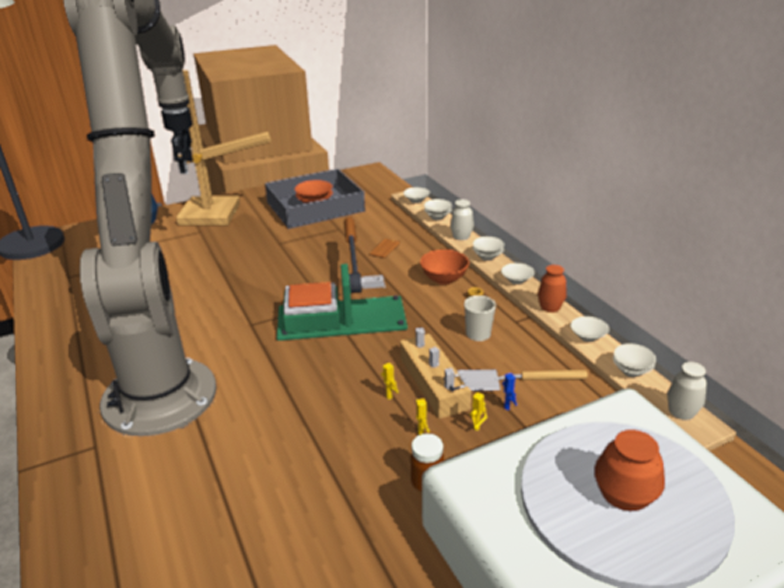

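Top view (1.4x): rack around (520,320) with pins at (480,313), (522,317) and (565,319); only the right one carries a wire loop, at (560,310). Blue and yellow decoys stand around the rack. The press is at about (350,370), with the shaft flat at (363,315). Next I confirm both with one enlarged crop of the rack and press.

Run:
```python
from h import *
import pickle
C=pickle.load(open("c0.pkl","rb"))
t=C["top"]["img"];s=C["side"]["img"]
def cr(im,x0,y0,w,h,f): return cv2.resize(im[y0:y0+h,x0:x0+w],(w*f,h*f),interpolation=cv2.INTER_CUBIC)
a=np.hstack([cr(t,320,200,100,50,4),cr(s,280,230,100,50,4)])
b=np.hstack([cr(t,205,195,100,90,4),cr(s,195,170,100,90,4)])
cv2.imwrite("pics/crop1.png",np.vstack([a,b])[:,:,::-1])
```

```text
(no output)
```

View pics/crop1.png

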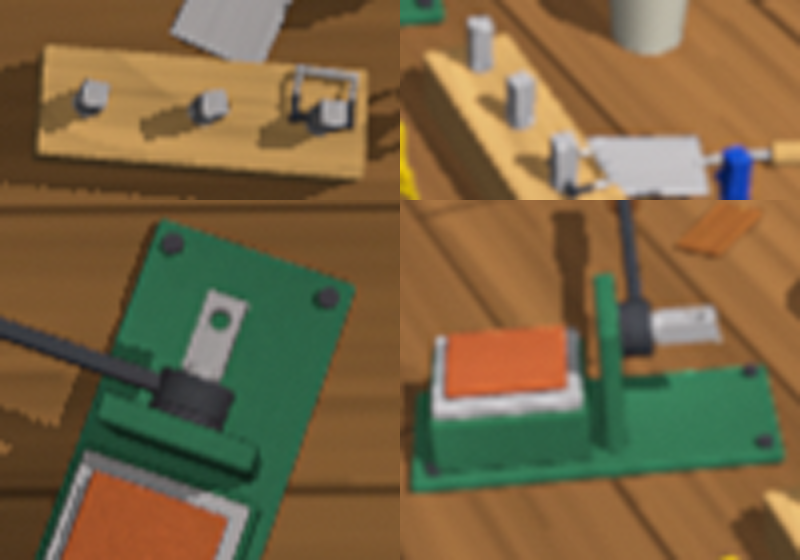

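The crop confirms it: the wanted steel pin is the rightmost in the rack, with its head at top px ≈(403.5,227) and the loop bar at ≈(401,217.5), pointing about world +x. The other two steel pins are plain, and the blue and yellow ones aren't meant. The shaft hole is visible at top px ≈(260.2,225). Now the measurements.

Run:
```python
from h import *
import pickle
C=pickle.load(open("c0.pkl","rb")); c=C["top"]
hsv=cv2.cvtColor(c["img"],cv2.COLOR_RGB2HSV)
def rect(m,z,roi):
    mm=np.zeros(m.shape,np.uint8);x0,y0,x1,y1=roi;mm[y0:y1,x0:x1]=m[y0:y1,x0:x1]*255
    k=max(cv2.findContours(mm,cv2.RETR_EXTERNAL,cv2.CHAIN_APPROX_NONE)[0],key=cv2.contourArea)[:,0]
    w=np.array([plane(c,u,v,z)[:2]*1000 for u,v in k],np.float32)
    return cv2.minAreaRect(w)
H,S,V=[hsv[...,i].astype(int) for i in range(3)]
g=(H>55)&(H<95)&(S>90)&(V>25)
r=rect(g,.012,(180,180,320,340)); print("press",r); print(cv2.boxPoints(r))
w=(H>8)&(H<24)&(V>150)&(S<150)
r=rect(w,.05,(320,200,420,255)); print("rack",r); print(cv2.boxPoints(r))
# gray heads & hole
gray=c["img"].astype(int)
for (u,v,z) in [(403.5,227,.09),(372.5,226.5,.09),(343,224,.09),(401.2,217.8,.06),(260.2,225,.11)]:
    print(u,v,np.round(plane(c,u,v,z)*1000,1))
print("S-map head");print(S[222:234,394:412]);print(V[212:234,394:412])
print("V hole");print(V[218:236,250:268])
```

```text
press ((448.33721923828125, 81.7183837890625), (138.03294372558594, 307.45733642578125), 70.09540557861328)
[[280.29517   69.162575]
 [569.38525  -35.512787]
 [616.3793    94.27419 ]
 [327.28918  198.94955 ]]
rack ((533.3197631835938, -233.80210876464844), (209.39292907714844, 71.10330963134766), 84.75587463378906)
[[ 488.34772  -334.81094 ]
 [ 559.1534   -341.30975 ]
 [ 578.2918   -132.79327 ]
 [ 507.48615  -126.294464]]
403.5 227 [ 526.9 -309.1   90. ]
372.5 226.5 [ 529.  -231.2   90. ]
343 224 [ 536.1 -157.5   90. ]
401.2 217.8 [ 554.8 -311.8   60. ]
260.2 225 [532.8  48.8 110. ]
S-map head
[[ 41 124 143 141 139 139 139 141 142 140 143 142 140  78  39 111 142 144]
 [ 41 126 142 142 143 140 142 140 142 146 149 149 140  62  40 122 141 143]
 [ 49 129 140 142 142 136 114 103 114 124 124 138 134  59  42 125 142 143]
 [ 69 132 142 142 140 118  45  32  39  37  23  38  61  36  59 129 140 141]
 [ 82 137 141 132 117  67   6   5   6   5   5   6   6  20  91 134 141 143]
 [ 58 135 133 100  21   9   4   6   8   6   6   6   6  22 102 137 141 145]
 [ 27  77  84  26  10   4   6   6   8   8   8   9
[... 2710 characters left out ...]
127 160 135  97 100 101]
 [105 103 104 119 150 155 147 150 133 119 120 129 154 158 117  99 101 100]
 [106 103 109 135 158 157 155 158 155 145 147 154 162 144 102  99 100  99]
 [105 103 113 151 159 155 156 157 158 157 160 162 158 116  98  99 100 100]
 [106 104 120 159 157 154 155 157 156 157 160 161 153  96  98 101 102 103]
 [104 109 134 158 156 155 155 156 156 156 160 160 142  95 100 101 101 101]
 [103 115 151 158 155 154 157 156 157 158 160 157 116  98 102 101 101 101]
 [105 122 160 157 155 155 156 155 156 159 160 152  97  99 101 103 100  99]
 [112 137 157 156 156 156 156 155 158 160 159 142  96 101 103 103 102 100]
 [122 148 144 147 152 155 155 156 160 160 155 118  99 102 104 103 102 100]]
```

```bash
cat >> h.py <<'E'
from scipy.spatial.transform import Rotation as Ro
def to(p,ya):
    "tool shift (mm) and turn (deg) from the measured pose to world p (mm), tool down, tool y at world angle ya"
    o=get_obs();q=o["tool_rot"];R=Ro.from_quat([q[1],q[2],q[3],q[0]])
    a=np.radians(ya);y=np.array([np.cos(a),np.sin(a),0]);z=np.array([0,0,-1.])
    T=Ro.from_matrix(np.stack([np.cross(y,z),y,z],1))
    print("shift mm",np.round(R.inv().apply(np.array(p)-o["eef_pos"]*1000),1),"turn",np.round((R.inv()*T).as_rotvec(degrees=True),2))
    return o
E
python3 -c "
from h import *
to([550,150,206],84.8)"
```

```text
shift mm [-4.646e+02 -3.441e+02  1.000e-01] turn [-1.000e-01 -1.000e-02 -1.495e+01]
```

Request:
arm_command(commands=[-0.465,-0.344,0,0,0,-15,0.45,-0.465,-0.344,0,0,0,-15,0.45,-0.465,-0.344,0,0,0,-15,0.45,-0.465,-0.344,0,0,0,-15,0.45,-0.465,-0.344,0,0,0,-15,0.45,-0.465,-0.344,0,0,0,-15,0.45,-0.465,-0.344,0,0,0,-15,0.45,-0.465,-0.344,0,0,0,-15,0.45])

```text
t: 0.9
eef_pos: [0.4531, 0.2975, 0.2062]
tool_rot: [-0.0, 0.045, 0.999, -0.0]
contact_force: [0.8, 0.2, 0.7]
gripper_width: 0.447
grasp_force: 0.0
```

```bash
python3 -c "
from h import *
to([526.5,-308.5,180],84.8)"
```

```text
shift mm [-127.6 -597.    26.3] turn [-0.01 -0.02  0.05]
```

Request:
arm_command(commands=[-0.128,-0.597,0.0,0,0,0,0.45,-0.128,-0.597,0.0,0,0,0,0.45,-0.128,-0.597,0.0,0,0,0,0.45,-0.128,-0.597,0.0,0,0,0,0.45,-0.128,-0.597,0.0,0,0,0,0.45,-0.128,-0.597,0.0,0,0,0,0.45,-0.128,-0.597,0.0,0,0,0,0.45,-0.128,-0.597,0.0,0,0,0,0.45])

```text
t: 1.7
eef_pos: [0.5005, -0.0995, 0.2064]
tool_rot: [-0.0, 0.045, 0.999, 0.0]
contact_force: [0.7, 1.0, 0.8]
gripper_width: 0.451
grasp_force: 0.0
```

```bash
python3 -c "
from h import *
to([526.5,-308.5,125],84.8)"
```

```text
shift mm [ -44.7 -205.9   81.3] turn [ 0.01 -0.    0.06]
```

Request:
arm_command(commands=[-0.045,-0.206,0.0,0,0,0,0.45,-0.045,-0.206,0.0,0,0,0,0.45,-0.045,-0.206,0.0,0,0,0,0.45,-0.045,-0.206,0.0,0,0,0,0.45,-0.045,-0.206,0.081,0,0,0,0.45,-0.045,-0.206,0.081,0,0,0,0.45,-0.045,-0.206,0.081,0,0,0,0.45,-0.045,-0.206,0.081,0,0,0,0.45])

```text
t: 2.5
eef_pos: [0.527, -0.3065, 0.1255]
tool_rot: [-0.001, 0.045, 0.999, 0.0]
contact_force: [1.1, -0.2, 0.7]
gripper_width: 0.45
grasp_force: 0.0
```

Run:
```python
from h import *
import pickle
o=to([526.5,-308.5,66],84.8)
C={n:cam(n) for n in("top","side")}
pickle.dump(C,open("c1.pkl","wb"))
def cr(im,x0,y0,w,h,f): return cv2.resize(im[y0:y0+h,x0:x0+w],(w*f,h*f),interpolation=cv2.INTER_CUBIC)
for n in C:print(n,proj(C[n],o["eef_pos"]),proj(C[n],[.5265,-.3085,.09]))
cv2.imwrite("pics/crop2.png",np.hstack([cr(C["top"]["img"],345,185,100,100,4),cr(C["side"]["img"],270,210,100,100,4)])[:,:,::-1])
```

```text
shift mm [ 0.2 -2.1 59.5] turn [ 0.02 -0.07  0.04]
top [405.97185147 225.03608045] [403.27870345 227.17411921]
side [321.61371967 253.93246625] [321.5511074  264.47114498]
```

View pics/crop2.png

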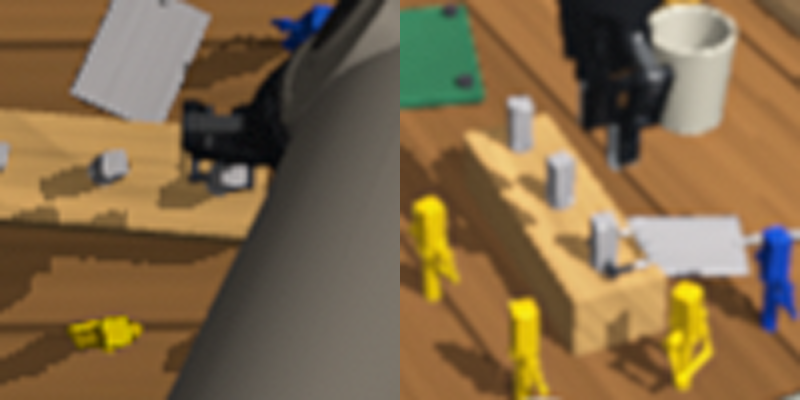

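Request:
arm_command(commands=[0,-0.002,0.03,0,0,0,0.45,0,-0.002,0.05,0,0,0,0.45,0,-0.002,0.06,0,0,0,0.45,0,-0.002,0.06,0,0,0,0.45], force=60)

```text
t: 3.0
eef_pos: [0.5272, -0.3082, 0.0656]
tool_rot: [-0.0, 0.045, 0.999, 0.0]
contact_force: [0.6, -0.5, 1.0]
gripper_width: 0.447
grasp_force: 0.0
```

Request:
arm_command(commands=[0,0,0,0,0,0,0.0,0,0,0,0,0,0,0.0,0,0,0,0,0,0,0.0,0,0,0,0,0,0,0.0,0,0,0,0,0,0,0.0,0,0,0,0,0,0,0.0], force=60)

```text
t: 3.6
eef_pos: [0.527, -0.3087, 0.0655]
tool_rot: [0.0, 0.045, 0.999, -0.0]
contact_force: [0.5, -0.4, 0.1]
gripper_width: -0.002
grasp_force: 0.0
```

Run:
```python
from h import *
import pickle
o=get_obs()
C={n:cam(n) for n in("top","side")}
pickle.dump(C,open("c2.pkl","wb"))
def cr(im,x0,y0,w,h,f): return cv2.resize(im[y0:y0+h,x0:x0+w],(w*f,h*f),interpolation=cv2.INTER_CUBIC)
for n in C:print(n,proj(C[n],o["eef_pos"]),proj(C[n],[.5265,-.3085,.09]))
cv2.imwrite("pics/crop3.png",np.hstack([cr(C["top"]["img"],355,195,80,80,5),cr(C["side"]["img"],280,220,80,80,5)])[:,:,::-1])
```

```text
top [401.03489116 228.25752627] [403.27870345 227.17411921]
side [321.55931652 271.25695188] [321.5511074  264.47114498]
```

View pics/crop3.png

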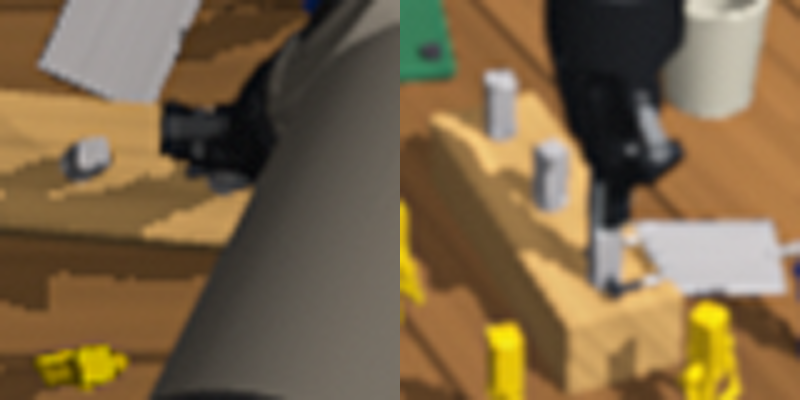

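The side crop shows the head at (605,260) unoccluded below and the shut fingers ending at about (608,225), so they closed above the head. The real fingertips look about 20 mm higher than the reported TCP. I raise the shut fingers and measure their tip.

Request:
arm_command(commands=[0,0,-0.05,0,0,0,0.0,0,0,-0.08,0,0,0,0.0,0,0,-0.08,0,0,0,0.0,0,0,-0.08,0,0,0,0.0])

```text
t: 4.1
eef_pos: [0.5273, -0.3088, 0.1459]
tool_rot: [0.001, 0.045, 0.999, -0.0]
contact_force: [0.5, 0.2, -0.2]
gripper_width: -0.001
grasp_force: 0.0
```

Run:
```python
from h import *
import pickle
o=get_obs(); print(o["eef_pos"],o["gripper_width"])
C={n:cam(n) for n in("top","side")}
pickle.dump(C,open("c3.pkl","wb"))
C0=pickle.load(open("c0.pkl","rb"))
def cr(im,x0,y0,w,h,f): return cv2.resize(im[y0:y0+h,x0:x0+w],(w*f,h*f),interpolation=cv2.INTER_CUBIC)
for n in C:print(n,proj(C[n],o["eef_pos"]))
d=np.abs(C["side"]["img"].astype(int)-C0["side"]["img"]).sum(2)>60
for v in range(225,275,2): 
    x=np.where(d[v,290:360])[0]+290; print(v,x.tolist() if len(x)<30 else (x.min(),x.max(),len(x)))
cv2.imwrite("pics/crop4.png",np.hstack([cr(C["top"]["img"],355,195,80,80,5),cr(C["side"]["img"],280,200,80,80,5)])[:,:,::-1])
```

```text
[ 0.52726827 -0.3088186   0.14591607] -0.0007161578472548628
top [409.06140371 223.74242354]
side [322.30122388 248.43484732]
225 [316, 317, 318, 319, 320, 321, 322, 323, 324, 325, 326, 327, 328, 329, 330, 331, 332, 333, 335, 336, 337]
227 [317, 318, 319, 320, 321, 322, 323, 324, 325, 326, 327, 328, 329, 330, 331, 333, 334, 335, 336]
229 [318, 319, 320, 321, 322, 323, 324, 325, 326, 327, 328, 329, 330, 331, 332, 333, 334, 335]
231 [319, 320, 321, 322, 323, 324, 325, 326, 327, 328, 329, 330, 331, 332]
233 [321, 322, 323, 324, 325, 326]
235 [318, 319, 320, 321, 322, 323, 324, 325, 326]
237 [318, 319, 320, 321, 322, 323, 324, 325, 326]
239 [318, 319, 320, 321, 322, 323, 324, 325, 326]
241 [319, 320, 321, 322, 323, 324, 325]
243 []
245 []
247 []
249 []
251 []
253 []
255 []
257 [295]
259 [296]
261 []
263 []
265 []
267 []
269 []
271 []
273 []
```

View pics/crop4.png

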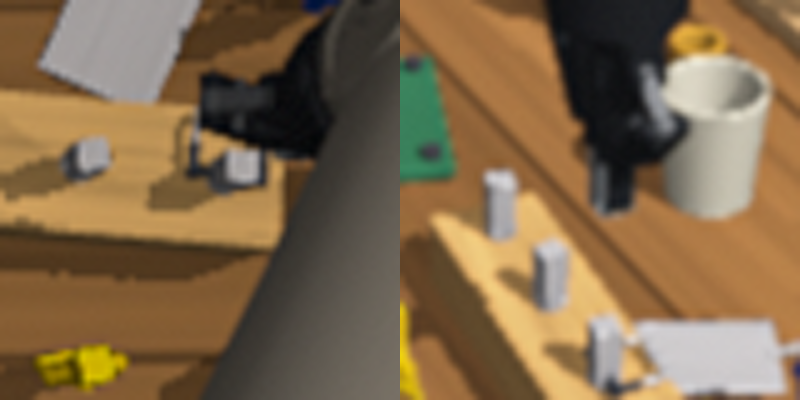

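Run:
```python
from h import *
import pickle
C=pickle.load(open("c3.pkl","rb"));C0=pickle.load(open("c0.pkl","rb"))
d={n:(C[n]["img"].astype(int).max(2)<75) for n in C}
print("top");
for v in range(206,232): print(v,"".join("#" if x else "." for x in d["top"][v,388:430]))
print("side")
for v in range(222,246): print(v,"".join("#" if x else "." for x in d["side"][v,305:345]), C["side"]["img"][v,316:330].max(1))
p=np.array([.5273,-.3088,.1459])
for dx,dy in[(11,10),(11,-10),(-11,10),(-11,-10)]:
    a=np.radians(-5.2);w=p+np.array([dx*np.cos(a)-dy*np.sin(a),dx*np.sin(a)+dy*np.cos(a),0])/1000
    print(dx,dy,proj(C["top"],w),proj(C["side"],w),proj(C["top"],w+[0,0,.02]),proj(C["side"],w+[0,0,.02]))
```

```text
top
206 ...#.....................#################
207 ........................##################
208 ........................##################
209 ........###..........#####################
210 .......######......#######################
211 .......#########..########################
212 .......###################################
213 .......###################################
214 .......###################################
215 .......###################################
216 .......###################################
217 .......###################################
218 .......###################################
219 .......###################################
220 .......###################################
221 ..........################################
222 .............#############################
223 ................##########################
224 .....#............#######################.
225 .....#.............#..###################.
226 .....#.............#...#################..
227 .....#....##.......#..........##########..
228 .....#######.......#..........##########..
229 ....#######
[... 2280 characters left out ...]
3 167 167 164 165]
244 ........................................ [129 117 125 146 161 167 169 169 170 170 171 169 165 163]
245 ........................................ [144 128 115 126 150 166 170 168 168 168 170 170 169 164]
11 10 [405.07990578 218.86746908] [324.38989619 245.42614287] [407.16805952 217.59645224] [324.57321138 239.53779915]
11 -10 [413.381418   219.53182077] [327.57098221 249.53742815] [415.60920268 218.27219258] [327.78372394 243.61196838]
-11 10 [404.70630808 227.94183304] [317.08089566 247.33520501] [406.7949001  226.82112011] [317.20325762 241.43250245]
-11 -10 [413.03266762 228.60699434] [320.18921404 251.49126186] [415.26176286 227.49765564] [320.33977638 245.55145612]
```

The side crop puts the shut fingertips at v≈242, where the reported TCP projects to about 250. That means they sit about 25–28 mm above the reported TCP, with x and y correct. I lower further, carefully, with the fingers open.

Request:
arm_command(commands=[0,0,0.04,0,0,0,0.45,0,0,0.06,0,0,0,0.45,0,0,0.075,0,0,0,0.45,0,0,0.085,0,0,0,0.45,0,0,0.09,0,0,0,0.45,0,0,0.09,0,0,0,0.45])

```text
t: 4.8
eef_pos: [0.5268, -0.3088, 0.055]
tool_rot: [-0.0, 0.045, 0.999, 0.0]
contact_force: [0.1, 0.1, 0.1]
gripper_width: 0.457
grasp_force: 0.0
```

Run:
```python
from h import *
import pickle
o=get_obs()
C={n:cam(n) for n in("top","side")}
pickle.dump(C,open("c4.pkl","wb"))
def cr(im,x0,y0,w,h,f): return cv2.resize(im[y0:y0+h,x0:x0+w],(w*f,h*f),interpolation=cv2.INTER_CUBIC)
print(o["eef_pos"],o["contact_force"],o["gripper_width"],proj(C["side"],o["eef_pos"]))
cv2.imwrite("pics/crop5.png",np.hstack([cr(C["top"]["img"],370,195,60,60,6),cr(C["side"]["img"],295,225,60,60,6)])[:,:,::-1])
```

```text
[ 0.52684165 -0.30875946  0.05504037] [0.12073513 0.12166058 0.06833147] 0.4565716960319791 [321.43371042 274.13160827]
```

View pics/crop5.png

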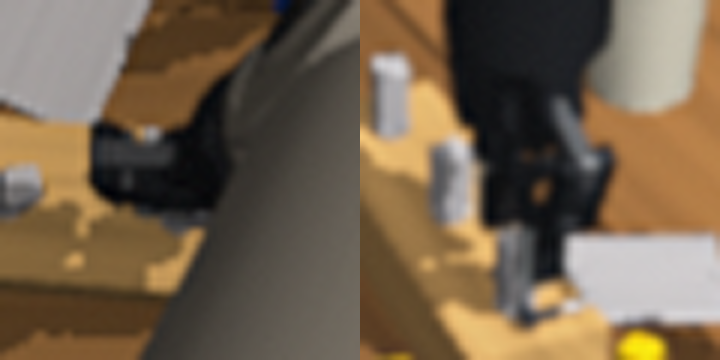

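The side crop shows the fingers straddling the head at (515,270), with the near fingertip at about (545,278), z ≈ 0.08. I go another 14 mm down and close.

Request:
arm_command(commands=[0,0,0.005,0,0,0,0.45,0,0,0.01,0,0,0,0.45,0,0,0.014,0,0,0,0.45,0,0,0.014,0,0,0,0.0,0,0,0.014,0,0,0,0.0,0,0,0.014,0,0,0,0.0,0,0,0.014,0,0,0,0.0], force=60)

```text
t: 5.6
eef_pos: [0.5269, -0.3087, 0.0413]
tool_rot: [-0.0, 0.045, 0.999, 0.0]
contact_force: [0.4, -0.2, -0.6]
gripper_width: 0.171
grasp_force: 59.4
```

Request:
arm_command(commands=[0,0,-0.02,0,0,0,0.0,0,0,-0.06,0,0,0,0.0,0,0,-0.1,0,0,0,0.0,0,0,-0.13,0,0,0,0.0,0,0,-0.13,0,0,0,0.0,0,0,-0.13,0,0,0,0.0])

```text
t: 6.2
eef_pos: [0.5271, -0.3087, 0.1718]
tool_rot: [0.001, 0.045, 0.999, -0.0]
contact_force: [0.3, 0.6, -2.0]
gripper_width: 0.173
grasp_force: 59.5
```

Run:
```python
from h import *
import pickle
o=to([543.9,47.2,172],70.1)
C={n:cam(n) for n in("top","side")}
pickle.dump(C,open("c5.pkl","wb"))
def cr(im,x0,y0,w,h,f): return cv2.resize(im[y0:y0+h,x0:x0+w],(w*f,h*f),interpolation=cv2.INTER_CUBIC)
print(o["eef_pos"],o["contact_force"],o["gripper_width"],o["grasp_force"],proj(C["side"],o["eef_pos"]))
cv2.imwrite("pics/crop6.png",np.hstack([cr(C["top"]["img"],370,185,70,80,5),cr(C["side"]["img"],290,205,70,80,5)])[:,:,::-1])
# refined hole from c0
c=pickle.load(open("c0.pkl","rb"))["top"];V=c["img"].max(2).astype(float)[220:229,256:264]
w=np.clip(150-V,0,50);w[:, :]*=1
u=(w.sum(0)@np.arange(256,264))/w.sum();v=(w.sum(1)@np.arange(220,229))/w.sum();print(u,v,plane(c,u,v,.11)*1000)
```

```text
shift mm [ 1.520e+01  3.559e+02 -2.000e-01] turn [1.000e-02 6.000e-02 1.475e+01]
[ 0.52709445 -0.30865886  0.17176269] [ 0.27483615  0.58052372 -2.02981798] 0.17263893244663794 59.45390224456787 [322.43170181 240.75969666]
259.5357406042741 224.33603537214444 [534.50794311  50.40686914 110.        ]
```

View pics/crop6.png

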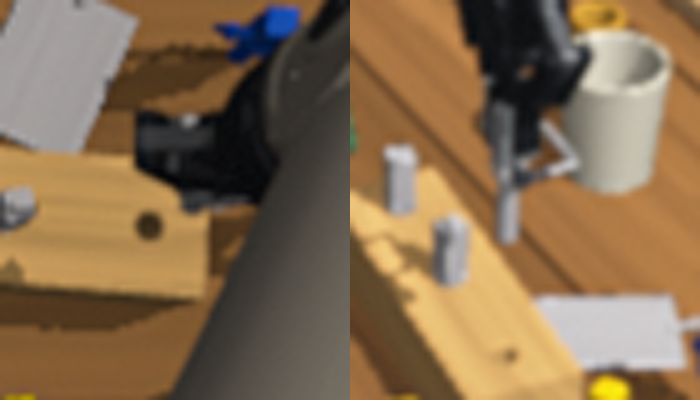

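The pin is lifted out at (508,170), with its loop pointing +x and its tip near (321.6,253) as expected; the rack hole is empty. I move over the shaft to about 4 mm behind the hole and align to the press yaw.

```bash
python3 -c "
from h import *
to([530.7,51.8,172],70.1)"
```

```text
shift mm [ 27.7 358.8  -1.6] turn [ 0.04 -0.14 14.75]
```

Request:
arm_command(commands=[0.028,0.359,0,0,0,14.7,0.0,0.028,0.359,0,0,0,14.7,0.0,0.028,0.359,0,0,0,14.7,0.0,0.028,0.359,0,0,0,14.7,0.0,0.028,0.359,0,0,0,14.7,0.0,0.028,0.359,0,0,0,14.7,0.0,0.028,0.359,0,0,0,14.7,0.0,0.028,0.359,0,0,0,14.7,0.0])

```text
t: 7.1
eef_pos: [0.53, 0.0587, 0.1698]
tool_rot: [-0.002, 0.168, 0.986, 0.001]
contact_force: [0.2, -0.4, -0.9]
gripper_width: 0.173
grasp_force: 59.4
```

Run:
```python
from h import *
import pickle
for _ in range(3): o=to([530.7,51.8,152],70.1)
print(o["eef_pos"],o["contact_force"])
C={n:cam(n) for n in("top","side")}
pickle.dump(C,open("c6.pkl","wb"))
p=o["eef_pos"];tip=p+[0,0,.0087-.046]
for n in C: print(n,"tip",proj(C[n],tip),"hole",proj(C[n],[.5345,.0504,.11]))
def cr(im,x0,y0,w,h,f): return cv2.resize(im[y0:y0+h,x0:x0+w],(w*f,h*f),interpolation=cv2.INTER_CUBIC)
cv2.imwrite("pics/crop7.png",np.hstack([cr(C["top"]["img"],220,180,80,80,5),cr(C["side"]["img"],235,155,80,80,5)])[:,:,::-1])
```

```text
shift mm [-3.  -6.3 17.7] turn [ 0.05 -0.2   0.58]
shift mm [-3.  -6.3 17.7] turn [ 0.05 -0.2   0.58]
shift mm [-3.  -6.3 17.7] turn [ 0.05 -0.2   0.58]
[0.53003063 0.05874365 0.16975017] [ 0.21272511 -0.37476508 -0.88613837]
top tip [255.67097329 224.9164764 ] hole [259.53854313 224.3392079 ]
side tip [266.6597445  191.84088224] hole [269.20590161 198.43885889]
```

View pics/crop7.png

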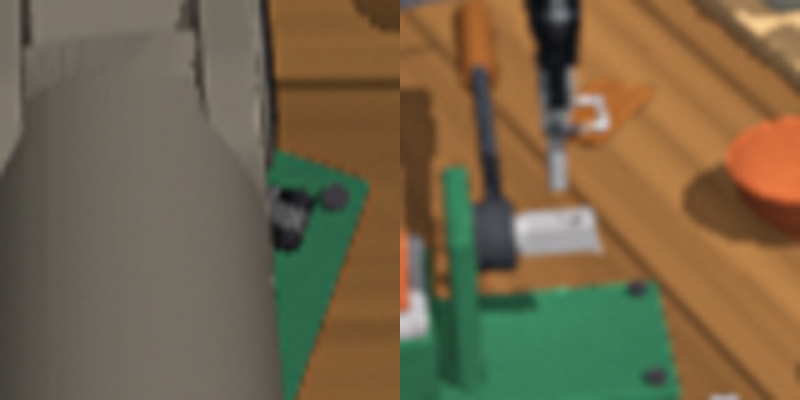

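The side crop shows the pin tip at (558,188), i.e. (266.6,192.6), where it was predicted, and the shaft hole at (573,218), i.e. (269.6,198.6), also where predicted. Now down to just above the flat.

Request:
arm_command(commands=[-0.003,-0.0063,0.005,0,0,0.5,0.0,-0.003,-0.0063,0.01,0,0,0.5,0.0,-0.003,-0.0063,0.015,0,0,0.5,0.0,-0.003,-0.0063,0.015,0,0,0.5,0.0])

```text
t: 7.6
eef_pos: [0.5313, 0.0429, 0.1554]
tool_rot: [-0.001, 0.178, 0.984, -0.0]
contact_force: [-0.8, 1.0, -1.5]
gripper_width: 0.167
grasp_force: 59.4
```

```bash
python3 -c "
from h import *
to([530.7,51.8,152],70.1)"
```

```text
shift mm [3.7 8.1 3.4] turn [-0.07 -0.09 -0.59]
```

Request:
arm_command(commands=[0,0,0,0,0,0,0.0,0,0,0,0,0,0,0.0,0,0,0,0,0,0,0.0])

```text
t: 7.9
eef_pos: [0.5322, 0.0444, 0.1566]
tool_rot: [0.0, 0.177, 0.984, 0.0]
contact_force: [-0.4, 0.5, -1.4]
gripper_width: 0.172
grasp_force: 59.4
```

```bash
python3 -c "
from h import *
to([530.7,51.8,151],70.1)"
```

```text
shift mm [4.  6.4 5.6] turn [ 0.02  0.02 -0.45]
```

Request:
arm_command(commands=[0.004,0.0065,0.003,0,0,-0.5,0.0,0.004,0.0065,0.005,0,0,-0.5,0.0,0.004,0.0065,0.005,0,0,-0.5,0.0,0.004,0.0065,0.005,0,0,-0.5,0.0,0.004,0.0065,0.005,0,0,-0.5,0.0])

```text
t: 8.4
eef_pos: [0.5306, 0.0517, 0.1514]
tool_rot: [0.0, 0.173, 0.985, -0.0]
contact_force: [-0.6, -0.1, -1.3]
gripper_width: 0.169
grasp_force: 59.4
```

```bash
python3 -c "
from h import *
to([530.7,51.8,151],70.1)"
```

```text
shift mm [-0.1  0.1  0.4] turn [-0.    0.    0.03]
```

Request:
arm_command(commands=[0,0,0.001,0,0,0,0.0,0,0,0.002,0,0,0,0.0,0,0,0.002,0,0,0,0.0])

```text
t: 8.7
eef_pos: [0.5304, 0.0518, 0.1492]
tool_rot: [-0.0, 0.173, 0.985, -0.0]
contact_force: [0.7, -0.2, -1.9]
gripper_width: 0.171
grasp_force: 59.4
```

Request:
arm_command(commands=[0,0,0.0005,0,0,0,0.0,0,0,0.001,0,0,0,0.0,0,0,0.001,0,0,0,0.0])

```text
t: 9.0
eef_pos: [0.5305, 0.0518, 0.1483]
tool_rot: [-0.0, 0.172, 0.985, 0.0]
contact_force: [0.4, 0.9, -1.7]
gripper_width: 0.169
grasp_force: 59.4
```

Request:
arm_command(commands=[0,0,0.0005,0,0,0,0.0,0,0,0.001,0,0,0,0.0,0,0,0.001,0,0,0,0.0])

```text
t: 9.3
eef_pos: [0.5305, 0.0519, 0.1473]
tool_rot: [-0.0, 0.172, 0.985, -0.0]
contact_force: [0.5, -0.7, -1.0]
gripper_width: 0.171
grasp_force: 59.4
```

Request:
arm_command(commands=[0,0,0.0005,0,0,0,0.0,0,0,0.001,0,0,0,0.0,0,0,0.001,0,0,0,0.0])

```text
t: 9.6
eef_pos: [0.5308, 0.0518, 0.147]
tool_rot: [0.0, 0.172, 0.985, 0.0]
contact_force: [-1.1, 0.0, 3.7]
gripper_width: 0.175
grasp_force: 60.4
```

Request:
arm_command(commands=[-0.0005,0,0,0,0,0,0.0,-0.001,0,0,0,0,0,0.0,-0.0015,0,0,0,0,0,0.0,-0.002,0,0,0,0,0,0.0,-0.002,0,0,0,0,0,0.0])

```text
t: 10.1
eef_pos: [0.5315, 0.0516, 0.1468]
tool_rot: [-0.001, 0.172, 0.985, 0.0]
contact_force: [-4.7, 0.8, 8.8]
gripper_width: 0.172
grasp_force: 60.8
```

Request:
arm_command(commands=[-0.0005,0,0,0,0,0,0.0,-0.001,0,0,0,0,0,0.0,-0.001,0,0,0,0,0,0.0])

```text
t: 10.4
eef_pos: [0.5319, 0.0515, 0.1468]
tool_rot: [-0.002, 0.172, 0.985, 0.0]
contact_force: [-6.7, 0.4, 10.4]
gripper_width: 0.174
grasp_force: 61.0
```

Request:
arm_command(commands=[-0.0005,0,0,0,0,0,0.0,-0.001,0,0,0,0,0,0.0,-0.001,0,0,0,0,0,0.0])

```text
t: 10.7
eef_pos: [0.533, 0.0513, 0.1467]
tool_rot: [-0.001, 0.172, 0.985, 0.0]
contact_force: [-5.2, 2.0, 8.4]
gripper_width: 0.17
grasp_force: 60.8
```

Request:
arm_command(commands=[-0.0005,0,-0.0002,0,0,0,0.0,-0.001,0,-0.0002,0,0,0,0.0,-0.001,0,-0.0002,0,0,0,0.0])

```text
t: 11.0
eef_pos: [0.5337, 0.0511, 0.1467]
tool_rot: [-0.002, 0.172, 0.985, 0.0]
contact_force: [-5.6, 2.4, 8.4]
gripper_width: 0.17
grasp_force: 60.7
```

Request:
arm_command(commands=[-0.0005,0,0,0,0,0,0.0,-0.001,0,0,0,0,0,0.0,-0.001,0,0,0,0,0,0.0])

```text
t: 11.3
eef_pos: [0.5362, 0.0499, 0.1465]
tool_rot: [0.0, 0.172, 0.985, 0.0]
contact_force: [0.2, 1.1, -1.8]
gripper_width: 0.171
grasp_force: 59.6
```

Request:
arm_command(commands=[-0.0005,0,0,0,0,0,0.0,-0.001,0,0,0,0,0,0.0,-0.001,0,0,0,0,0,0.0])

```text
t: 11.6
eef_pos: [0.5373, 0.0493, 0.1465]
tool_rot: [0.0, 0.173, 0.985, -0.0]
contact_force: [-0.7, 0.6, -0.8]
gripper_width: 0.176
grasp_force: 59.6
```

Request:
arm_command(commands=[0,0,0.0005,0,0,0,0.0,0,0,0.001,0,0,0,0.0,0,0,0.001,0,0,0,0.0])

```text
t: 11.9
eef_pos: [0.537, 0.0496, 0.1455]
tool_rot: [-0.0, 0.172, 0.985, 0.0]
contact_force: [0.3, 0.4, -1.0]
gripper_width: 0.169
grasp_force: 59.6
```

Request:
arm_command(commands=[0,0,0.0005,0,0,0,0.0,0,0,0.001,0,0,0,0.0,0,0,0.001,0,0,0,0.0])

```text
t: 12.2
eef_pos: [0.537, 0.0496, 0.1445]
tool_rot: [-0.0, 0.172, 0.985, -0.0]
contact_force: [-0.9, 0.6, -1.2]
gripper_width: 0.174
grasp_force: 59.5
```

Request:
arm_command(commands=[0,0,0.002,0,0,0,0.0,0,0,0.004,0,0,0,0.0,0,0,0.006,0,0,0,0.0,0,0,0.006,0,0,0,0.0])

```text
t: 12.6
eef_pos: [0.5369, 0.0495, 0.1382]
tool_rot: [-0.0, 0.172, 0.985, -0.0]
contact_force: [-0.8, 0.3, -1.2]
gripper_width: 0.175
grasp_force: 59.4
```

Request:
arm_command(commands=[0,0,0.002,0,0,0,0.0,0,0,0.004,0,0,0,0.0,0,0,0.006,0,0,0,0.0,0,0,0.008,0,0,0,0.0,0,0,0.008,0,0,0,0.0])

```text
t: 13.1
eef_pos: [0.5369, 0.0496, 0.1302]
tool_rot: [-0.0, 0.172, 0.985, -0.0]
contact_force: [-1.1, 1.5, -2.7]
gripper_width: 0.17
grasp_force: 59.4
```

Request:
arm_command(commands=[0,0,0.003,0,0,0,0.0,0,0,0.006,0,0,0,0.0,0,0,0.009,0,0,0,0.0,0,0,0.012,0,0,0,0.0,0,0,0.012,0,0,0,0.0])

```text
t: 13.6
eef_pos: [0.5368, 0.0496, 0.118]
tool_rot: [-0.0, 0.172, 0.985, -0.0]
contact_force: [-1.6, 1.7, -2.4]
gripper_width: 0.175
grasp_force: 59.3
```

Request:
arm_command(commands=[0,0,0.003,0,0,0,0.0,0,0,0.006,0,0,0,0.0,0,0,0.009,0,0,0,0.0,0,0,0.012,0,0,0,0.0,0,0,0.0135,0,0,0,0.0,0,0,0.0135,0,0,0,0.0])

```text
t: 14.2
eef_pos: [0.5367, 0.0498, 0.1046]
tool_rot: [-0.0, 0.172, 0.985, -0.0]
contact_force: [-3.6, 3.5, -1.4]
gripper_width: 0.168
grasp_force: 59.4
```

Request:
arm_command(commands=[0.0004,0.0002,0.001,0,0,0,0.0,0.0004,0.0002,0.002,0,0,0,0.0,0.0004,0.0002,0.0025,0,0,0,0.0,0.0004,0.0002,0.0025,0,0,0,0.0])

```text
t: 14.6
eef_pos: [0.5367, 0.0499, 0.1025]
tool_rot: [-0.0, 0.172, 0.985, 0.0]
contact_force: [-4.4, 3.4, 1.0]
gripper_width: 0.174
grasp_force: 59.8
```

Request:
arm_command(commands=[0,0,0.0005,0,0,0,0.0,0,0,0.001,0,0,0,0.0,0,0,0.001,0,0,0,0.0])

```text
t: 14.9
eef_pos: [0.5367, 0.0499, 0.1016]
tool_rot: [-0.0, 0.172, 0.985, 0.0]
contact_force: [-4.0, 2.9, 1.9]
gripper_width: 0.177
grasp_force: 59.9
```

Request:
arm_command(commands=[0,0,0.0005,0,0,0,0.0,0,0,0.0008,0,0,0,0.0,0,0,0.0008,0,0,0,0.0])

```text
t: 15.2
eef_pos: [0.5367, 0.0499, 0.1011]
tool_rot: [-0.0, 0.172, 0.985, 0.0]
contact_force: [-4.9, 2.8, 4.8]
gripper_width: 0.174
grasp_force: 60.5
```

Request:
arm_command(commands=[0,0,0.0005,0,0,0,0.0,0,0,0.0005,0,0,0,0.0,0,0,0.0005,0,0,0,0.0])

```text
t: 15.5
eef_pos: [0.5368, 0.0499, 0.1011]
tool_rot: [-0.0, 0.173, 0.985, 0.0]
contact_force: [-7.5, 3.1, 9.5]
gripper_width: 0.178
grasp_force: 61.2
```

Request:
arm_command(commands=[0,0,-0.0005,0,0,0,0.45,0,0,-0.0005,0,0,0,0.45,0,0,-0.0005,0,0,0,0.45,0,0,-0.0005,0,0,0,0.45])

```text
t: 15.9
eef_pos: [0.5373, 0.0494, 0.1009]
tool_rot: [0.0, 0.173, 0.985, -0.0]
contact_force: [-0.4, -0.3, 0.0]
gripper_width: 0.451
grasp_force: 0.0
```

Request:
arm_command(commands=[0,0,-0.015,0,0,0,0.45,0,0,-0.04,0,0,0,0.45,0,0,-0.07,0,0,0,0.45,-0.035,0,-0.07,0,0,0,0.0,-0.035,0,-0.07,0,0,0,0.0,-0.035,0,-0.07,0,0,0,0.0,-0.035,0,-0.07,0,0,0,0.0,-0.035,0,-0.07,0,0,0,0.0])

```text
t: 16.7
eef_pos: [0.5688, 0.0382, 0.1702]
tool_rot: [-0.001, 0.172, 0.985, -0.0]
contact_force: [0.1, -0.2, -0.5]
gripper_width: 0.001
grasp_force: 0.0
```

Run:
```python
from h import *
import pickle
o=get_obs();print(o["eef_pos"],o["contact_force"],o["gripper_width"])
c=cam("side");pickle.dump(c,open("c7.pkl","wb"))
V=c["img"].max(2)
for n,p in dict(headtop=[.5355,.050,.150],tcp=o["eef_pos"],collar=[.5355,.05,.11],bar=[.5355+.0285,.05-.0103,.116]).items(): print(n,proj(c,p))
hsv=cv2.cvtColor(c["img"],cv2.COLOR_RGB2HSV)
for v in range(150,206): print(v,"".join("#" if V[v,u]<75 else ("o" if hsv[v,u,1]<60 else ".") for u in range(250,300)))
```

```text
[0.56881086 0.03819063 0.17024966] [ 0.11375505 -0.21104379 -0.48538611] 0.0012162964286941045
headtop [269.06763658 188.02697599]
tcp [279.5891054  181.80785742]
collar [269.52870573 198.41910263]
bar [278.52234833 196.1667581 ]
150 oooooooooo..............####ooo####...............
151 oooooo..................#####ooo###...............
152 oo......................#####ooo###...............
153 ........................#####ooo##................
154 ........................#####ooo##................
155 ........................#####ooo###...............
156 ........................#####ooo###...............
157 ........................#####oooo##...............
158 .........................####oooo##...............
159 .........................#####oo###...............
160 .........................#########................
161 .........................#########................
162 .........................#########................
163 ..........................########................
164 ..........................########................
165 ..........................########.......
[... 1509 characters left out ...]
.......ooooo.oo..oo.....................
194 ..###............ooooooo...oo.....................
195 ..####...........ooooo......o.....................
196 ##oooo#..........oooooo.....oo....................
197 ooooooo...ooooo.oooooooo....oo....................
198 ooooooooooooooooooooooooo.oooo....................
199 ooooooooooooooooooo#ooooooooo.....................
200 ooooooooooooooooooo##ooo..........................
201 oooooooooooooooooooooooo..........................
202 oooooooooooooooooooooooo..........................
203 o##ooo#oooooooooooooooooo.........................
204 o######oooooooooooooooooo.........................
205 .#######oooooooooooooo............................
```

Request:
arm_command(commands=[0,0,0.03,0,0,0,0.0,0,0,0.05,0,0,0,0.0,0,0,0.07,0,0,0,0.0,0,0,0.08,0,0,0,0.0,0,0,0.085,0,0,0,0.0,0,0,0.085,0,0,0,0.0,0,0,0.085,0,0,0,0.0])

```text
t: 17.45
eef_pos: [0.5703, 0.038, 0.0866]
tool_rot: [0.001, 0.172, 0.985, 0.0]
contact_force: [0.2, -0.7, -0.1]
gripper_width: -0.0
grasp_force: 0.0
```

```bash
cat > m.py <<'E'
from h import *
o=get_obs();print(o["eef_pos"],o["contact_force"],o["gripper_width"])
c=cam("side")
V=c["img"].max(2);print("tcp",proj(c,o["eef_pos"]))
hsv=cv2.cvtColor(c["img"],cv2.COLOR_RGB2HSV)
for v in range(176,210): print(v,"".join("#" if V[v,u]<75 else ("o" if hsv[v,u,1]<60 else ".") for u in range(255,295)))
E
python3 m.py
```

```text
[0.57031472 0.03797083 0.08655075] [ 0.20542467 -0.66472801 -0.10474661] -0.00020777286845177382
tcp [280.67464463 203.42639047]
176 ....................#####ooo##..........
177 ....................#####ooo##..........
178 ....................#####ooo##..........
179 ....................#####ooo##..........
180 ....................#####oooo#..........
181 .....................####oooo#..........
182 .....................####oooo#..........
183 .....................#####oo##..........
184 .....................#########..........
185 ......................########..........
186 ......................########..........
187 ............o.........########..........
188 ...........ooooo......########..........
189 ...........ooooo......#######...........
190 ...........ooooo.......#####............
191 ............oooo......o####o............
192 ............oooo......o####o............
193 ............oooo......oo###o............
194 ............ooooo.....oo###o............
195 #...........oooooo....oo####o...........
196 o#..........oooooo....oo####o...........
197 ooo..oo....ooooooo....oo###oo...........
198 ooooooooooooooooooo....o................
199 ooooooooooooooooooo...oo................
200 oooooooooooooo##ooooooooo...............
201 ooooooooooooooooooooooooo...............
202 oooooooooooooooooooo....................
203 oooooooooooooooooooo....................
204 ##oooooooooooooooooo....................
205 ###oooooooooooooo.......................
206 ###..........ooo........................
207 ###..........oooo.......................
208 ###..........oooo.......................
209 ##...........oooo.......................
```

Request:
arm_command(commands=[0,0,0.004,0,0,0,0.0,0,0,0.008,0,0,0,0.0,0,0,0.012,0,0,0,0.0,0,0,0.012,0,0,0,0.0])

```text
t: 17.9
eef_pos: [0.5693, 0.0379, 0.0732]
tool_rot: [-0.0, 0.172, 0.985, -0.0]
contact_force: [-0.1, -0.8, -0.4]
gripper_width: 0.002
grasp_force: 0.0
```

Request:
arm_command(commands=[0.001,0,0,0,0,0,0.0,0.002,0,0,0,0,0,0.0,0.003,0,0,0,0,0,0.0,0.004,0,0,0,0,0,0.0,0.004,0,0,0,0,0,0.0])

```text
t: 18.4
eef_pos: [0.5658, 0.0394, 0.0739]
tool_rot: [-0.0, 0.172, 0.985, 0.0]
contact_force: [0.8, 0.4, 0.5]
gripper_width: -0.003
grasp_force: 0.1
```

```bash
python3 m.py
```

```text
[0.56584396 0.03938557 0.07387867] [0.79294664 0.38783686 0.47782191] -0.0025148975617252053
tcp [279.39738972 206.74522826]
176 ..................######o####...........
177 ..................#####ooo####..........
178 ...................####ooo####..........
179 ...................####ooo###...........
180 ...................####oooo##...........
181 ...................####oooo##...........
182 ...................#####ooo##...........
183 ...................#####ooo##...........
184 ...................#####ooo##...........
185 ...................####oooo##...........
186 ....................####ooo##...........
187 ....................#####o###...........
188 ...........ooooo....#########...........
189 ...........ooooo.....########...........
190 ...........ooooo.....########...........
191 ............oooo.....#######............
192 ............oooo.....#######............
193 ............oooo.....######.............
194 ............ooooo....o####o.............
195 #...........ooooo....o####o.............
196 o#..........oooooo...o####o.............
197 ooo..oooo..oooooooo..o####o.............
198 oooooooooooooo#oooo.oo####o.............
199 oooooooooooooo##ooo..o####o.............
200 oooooooooooooo##ooo..oo###o.............
201 ooooooooooooooooooo..oo.................
202 ooooooooooooooooooooooo.................
203 ooooooooooooooooooooooo.................
204 ##ooooooooooooooooooooo.................
205 ###ooooooooooooo........................
206 ###..........ooo........................
207 ###..........oooo.......................
208 ###..........oooo.......................
209 ##...........oooo.......................
```

Request:
arm_command(commands=[0.0007,0,0,0,0,0,0.0,0.0014,0,0,0,0,0,0.0,0.002,0,0,0,0,0,0.0,0.002,0,0,0,0,0,0.0])

```text
t: 18.85
eef_pos: [0.5639, 0.04, 0.0738]
tool_rot: [-0.0, 0.172, 0.985, 0.0]
contact_force: [0.4, 0.4, 0.2]
gripper_width: -0.003
grasp_force: 0.2
```

Request:
arm_command(commands=[0.0005,0,0,0,0,0,0.0,0.001,0,0,0,0,0,0.0,0.001,0,0,0,0,0,0.0])

```text
t: 19.15
eef_pos: [0.5631, 0.0403, 0.0738]
tool_rot: [-0.0, 0.172, 0.985, -0.0]
contact_force: [0.1, 0.0, 1.1]
gripper_width: -0.003
grasp_force: 0.2
```

Request:
arm_command(commands=[0.0005,0,0,0,0,0,0.0,0.001,0,0,0,0,0,0.0,0.001,0,0,0,0,0,0.0])

```text
t: 19.45
eef_pos: [0.5621, 0.0407, 0.0738]
tool_rot: [-0.0, 0.172, 0.985, 0.0]
contact_force: [0.5, -0.1, -1.1]
gripper_width: -0.002
grasp_force: 0.2
```

Request:
arm_command(commands=[0.0005,0,0,0,0,0,0.0,0.001,0,0,0,0,0,0.0,0.001,0,0,0,0,0,0.0])

```text
t: 19.75
eef_pos: [0.5612, 0.041, 0.0738]
tool_rot: [-0.0, 0.172, 0.985, 0.0]
contact_force: [-0.5, 1.0, 1.1]
gripper_width: 0.003
grasp_force: 0.2
```

Request:
arm_command(commands=[0.0005,0,0,0,0,0,0.0,0.001,0,0,0,0,0,0.0,0.001,0,0,0,0,0,0.0])

```text
t: 20.05
eef_pos: [0.5602, 0.0413, 0.0738]
tool_rot: [-0.0, 0.172, 0.985, 0.0]
contact_force: [0.2, -0.1, 0.0]
gripper_width: -0.001
grasp_force: 0.2
```

Request:
arm_command(commands=[0.0005,0,0,0,0,0,0.0,0.001,0,0,0,0,0,0.0,0.001,0,0,0,0,0,0.0])

```text
t: 20.35
eef_pos: [0.5593, 0.0417, 0.0738]
tool_rot: [-0.0, 0.172, 0.985, 0.0]
contact_force: [-0.4, -0.3, 0.7]
gripper_width: -0.0
grasp_force: 0.2
```

Request:
arm_command(commands=[0.0005,0,0,0,0,0,0.0,0.001,0,0,0,0,0,0.0,0.001,0,0,0,0,0,0.0])

```text
t: 20.65
eef_pos: [0.5587, 0.0419, 0.0739]
tool_rot: [0.0, 0.172, 0.985, 0.0]
contact_force: [1.0, -0.7, -0.8]
gripper_width: -0.002
grasp_force: 0.7
```

Request:
arm_command(commands=[0.0005,0,0,0,0,0,0.0,0.001,0,0,0,0,0,0.0,0.001,0,0,0,0,0,0.0])

```text
t: 20.95
eef_pos: [0.5588, 0.0419, 0.0739]
tool_rot: [0.001, 0.173, 0.985, -0.0]
contact_force: [4.8, -2.3, -4.1]
gripper_width: 0.0
grasp_force: 2.7
```

```bash
python3 m.py
```

```text
[0.55875439 0.04194265 0.07394043] [ 4.80951129 -2.26682641 -4.05949334] 0.00024711433337780203
tcp [277.17944197 206.90942626]
176 ................#####oo####.............
177 ................#####ooo###.............
178 ................#####ooo###.............
179 ................#####ooo###.............
180 ................#####ooo###.............
181 ................#####ooo###.............
182 ................#####ooo###.............
183 .................####ooo###.............
184 .................####oooo##.............
185 .................####oooo##.............
186 .................####oooo##.............
187 ..................#####o###.............
188 ............oooo..########..............
189 ...........ooooo..########..............
190 ............oooo..########..............
191 ............oooo..########..............
192 ............oooo...#######..............
193 ............oooo...######...............
194 ............oooo...#####o...............
195 #...........ooooo..#####o...............
196 o#..........oooooooo####o...............
197 ooo........ooooooooo####o...............
198 oooooooooooooo#ooooo####o...............
199 oooooooooooooo#ooooo####o...............
200 oooooooooooooo##oooo####o...............
201 ooooooooooooooooooooooooo...............
202 ooooooooooooooooooooooo.................
203 ooooooooooooooooooooooo.................
204 ##ooooooooooooooooooooo.................
205 ###ooooooooooooo........................
206 ###..........ooo........................
207 ###..........oooo.......................
208 ###..........oooo.......................
209 #............oooo.......................
```

Request:
arm_command(commands=[-0.003,0,0,0,0,0,0.0,-0.005,0,0,0,0,0,0.0,-0.005,0,0,0,0,0,0.0,-0.005,0,0,0,0,0,0.0])

```text
t: 21.4
eef_pos: [0.562, 0.0407, 0.0737]
tool_rot: [-0.0, 0.172, 0.985, 0.0]
contact_force: [-0.7, 0.6, 0.7]
gripper_width: -0.001
grasp_force: 0.2
```

```bash
python3 -c "
from h import *
to([562.7,40.5,70],70.1)"
```

```text
shift mm [-0.7  0.   3.7] turn [-0.   -0.03  0.04]
```

Request:
arm_command(commands=[-0.0006,0,0.001,0,0,0,0.0,-0.0006,0,0.002,0,0,0,0.0,-0.0006,0,0.003,0,0,0,0.0,-0.0006,0,0.003,0,0,0,0.0])

```text
t: 21.8
eef_pos: [0.5627, 0.0405, 0.0706]
tool_rot: [-0.0, 0.172, 0.985, -0.0]
contact_force: [-0.4, 0.4, -0.4]
gripper_width: -0.0
grasp_force: 0.1
```

Request:
arm_command(commands=[0,0,0.001,0,0,0,0.0,0,0,0.002,0,0,0,0.0,0,0,0.002,0,0,0,0.0])

```text
t: 22.1
eef_pos: [0.5632, 0.0403, 0.0689]
tool_rot: [0.0, 0.172, 0.985, 0.0]
contact_force: [0.7, -0.7, 0.3]
gripper_width: -0.001
grasp_force: 0.6
```

Request:
arm_command(commands=[0,0,0.001,0,0,0,0.0,0,0,0.002,0,0,0,0.0,0,0,0.002,0,0,0,0.0])

```text
t: 22.4
eef_pos: [0.5638, 0.0403, 0.0672]
tool_rot: [0.001, 0.173, 0.985, 0.0]
contact_force: [2.7, -1.1, 3.3]
gripper_width: 0.003
grasp_force: 2.2
```

Request:
arm_command(commands=[0,0,-0.002,0,0,0,0.0,0.001,0,-0.003,0,0,0,0.0,0.001,0,-0.003,0,0,0,0.0,0.001,0,-0.003,0,0,0,0.0])

```text
t: 22.8
eef_pos: [0.5616, 0.0409, 0.0698]
tool_rot: [-0.0, 0.172, 0.985, 0.0]
contact_force: [0.8, -1.3, 2.4]
gripper_width: -0.004
grasp_force: 1.6
```

Request:
arm_command(commands=[0,0,0.001,0,0,0,0.0,0,0,0.002,0,0,0,0.0,0,0,0.003,0,0,0,0.0,0,0,0.003,0,0,0,0.0])

```text
t: 23.2
eef_pos: [0.5618, 0.0408, 0.0667]
tool_rot: [-0.0, 0.172, 0.985, 0.0]
contact_force: [0.8, -0.2, 3.7]
gripper_width: -0.002
grasp_force: 2.0
```

Request:
arm_command(commands=[0,0,0.0005,0,0,0,0.0,0,0,0.001,0,0,0,0.0,0,0,0.001,0,0,0,0.0])

```text
t: 23.5
eef_pos: [0.5617, 0.0408, 0.0657]
tool_rot: [-0.0, 0.172, 0.985, 0.0]
contact_force: [0.8, 0.9, 4.3]
gripper_width: -0.002
grasp_force: 1.8
```

Request:
arm_command(commands=[0,0,0.0005,0,0,0,0.0,0,0,0.001,0,0,0,0.0,0,0,0.001,0,0,0,0.0])

```text
t: 23.8
eef_pos: [0.562, 0.0408, 0.0648]
tool_rot: [0.0, 0.172, 0.985, 0.0]
contact_force: [0.8, -0.2, 2.6]
gripper_width: 0.003
grasp_force: 1.8
```

Request:
arm_command(commands=[0,0,0.0005,0,0,0,0.0,0,0,0.001,0,0,0,0.0,0,0,0.001,0,0,0,0.0])

```text
t: 24.1
eef_pos: [0.5617, 0.0409, 0.0636]
tool_rot: [-0.0, 0.172, 0.985, -0.0]
contact_force: [1.2, 0.2, 2.3]
gripper_width: 0.001
grasp_force: 1.4
```

Request:
arm_command(commands=[0,0,0.0005,0,0,0,0.0,0,0,0.001,0,0,0,0.0,0,0,0.001,0,0,0,0.0])

```text
t: 24.4
eef_pos: [0.5614, 0.0408, 0.0625]
tool_rot: [-0.0, 0.172, 0.985, -0.0]
contact_force: [0.6, -1.0, 1.3]
gripper_width: 0.001
grasp_force: 0.7
```

Request:
arm_command(commands=[0,0,0.0005,0,0,0,0.0,0,0,0.001,0,0,0,0.0,0,0,0.001,0,0,0,0.0])

```text
t: 24.7
eef_pos: [0.5614, 0.0408, 0.0615]
tool_rot: [-0.0, 0.172, 0.985, -0.0]
contact_force: [-0.2, -0.6, -0.2]
gripper_width: -0.005
grasp_force: 0.3
```

Request:
arm_command(commands=[0,0,0.0005,0,0,0,0.0,0,0,0.001,0,0,0,0.0,0,0,0.001,0,0,0,0.0])

```text
t: 25.0
eef_pos: [0.5615, 0.0408, 0.0606]
tool_rot: [-0.0, 0.172, 0.985, -0.0]
contact_force: [0.6, -0.4, 0.1]
gripper_width: 0.001
grasp_force: 0.0
```

```bash
python3 m.py
```

```text
[0.56150261 0.04081972 0.0605785 ] [ 0.5979596  -0.38153129  0.149131  ] 0.0011874161841425354
tcp [278.16706913 210.18113434]
176 ................###########.............
177 ................############............
178 .................###########............
179 .................###########............
180 .................#####oo####............
181 .................#####ooo###............
182 .................#####ooo###............
183 .................#####ooo###............
184 .................#####ooo###............
185 .................#####ooo###............
186 ..................####oooo##............
187 ..................####oooo##............
188 ...........ooooo..####oooo##............
189 ...........ooooo..####oooo##............
190 ...........ooooo...###oooo##............
191 ............oooo...#########............
192 ............oooo...#########............
193 ............oooo...########.............
194 ............oooo...########.............
195 #...........oooo....#######.............
196 o#..........ooooo...######..............
197 ooo..oooo..ooooooo..#####o..............
198 oooooooooooooo#ooooo#####o..............
199 ooooooooooooo###oooo#####o..............
200 oooooooooooooo##ooooo####o..............
201 oooooooooooooo##ooooo####o..............
202 ooooooooooooooooooooo####o..............
203 ooooooooooooooooooooo####o..............
204 ##oooooooooooooooooooo##oo..............
205 ###oooooooooooooooooo...................
206 ###..........ooo.ooo....................
207 ###..........ooo..o.....................
208 ###..........ooo........................
209 ##...........ooo........................
```

Request:
arm_command(commands=[-0.003,0,0,0,0,0,0.0,-0.006,0,-0.01,0,0,0,0.0,-0.01,0,-0.05,0,0,0,0.0,-0.03,0,-0.1,0,0,0,0.0,-0.06,0,-0.15,0,0,0,0.0,-0.06,0,-0.17,0,0,0,0.0,-0.06,0,-0.17,0,0,0,0.0,-0.06,0,-0.17,0,0,0,0.0])

```text
t: 25.85
eef_pos: [0.6187, 0.0202, 0.2318]
tool_rot: [0.001, 0.173, 0.985, 0.0]
contact_force: [0.0, -0.4, -0.9]
gripper_width: 0.005
grasp_force: 0.0
```

Run:
```python
from h import *
c=cam("side")
save(c,"pics/final.png",(235,160,315,220),10)
a=np.radians(-19.9);X=np.array([np.cos(a),np.sin(a),0]);Y=np.array([-np.sin(a),np.cos(a),0])
h=np.array([.5355,.0503,.11])
for t in(.15,.43,.8):
  for y in(-18,18):
    p=h+X*.0303*np.sin(t+.288)+Y*y/1000+np.array([0,0,.006-.0303*np.cos(t+.288)]); print(t,y,np.round((proj(c,p)-[235,160])*10))
```

```text
0.15 -18 [391. 464.]
0.15 18 [380. 407.]
0.43 -18 [411. 450.]
0.43 18 [401. 394.]
0.8 -18 [431. 426.]
0.8 18 [420. 370.]
```

View pics/final.png

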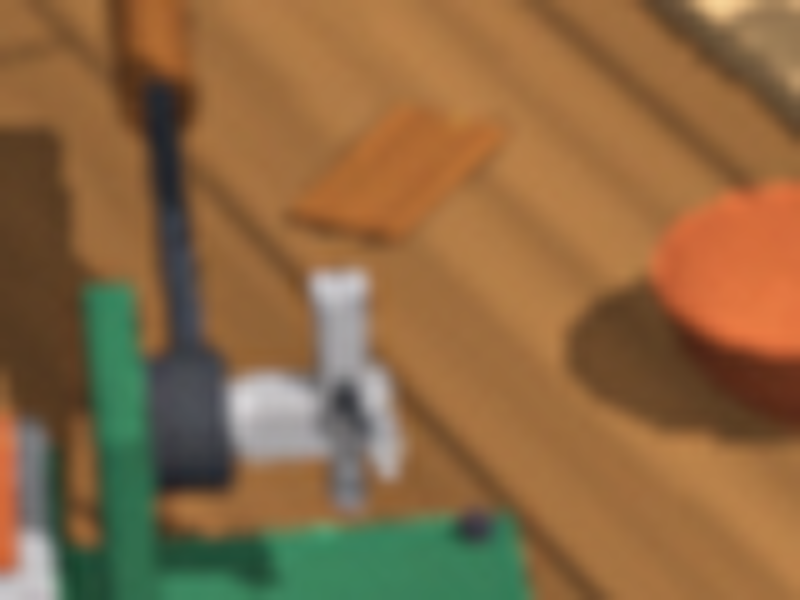

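The final crop shows the pin seated and upright in the shaft at (340,330). The loop's near bar end is at about (388,470), matching the shut prediction (391,464) and not the lip contact one (411,450). The robot is clear, so I hand in.

Request:
arm_command(commands=[0,0,0,0,0,0,0.0,0,0,0,0,0,0,0.0])

```text
t: 26.1
eef_pos: [0.6173, 0.0206, 0.2296]
tool_rot: [-0.001, 0.172, 0.985, -0.0]
contact_force: [-1.0, -0.1, -0.3]
gripper_width: 0.001
grasp_force: 0.0
```

```bash
python3 -c "
from station import hand_in
print(hand_in())"
```

```text
the job is handed in; nothing more can be done
None
```

The pin is seated in the shaft with its collar on the flat, its loop is snapped in under the lip, the robot is clear, and I handed the job in at about 26 s; measured contact forces stayed under about 13 N.

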